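# Ease the bench cramp back one notch

## Task

The rack cramp has been wound up one notch too tight on the brick offcut. With a fingertip push the pawl's thumb lever over, away from the ratchet wheel, until the pawl stays thrown back, then push the spoked handle so that the wheel turns back by one notch and the jaw draws away from the brick. Tip the pawl back in so that it sits fully home in the next notch, with the wheel turned back firmly against it, and leave the brick and the tools lying where they are.

Things in the scene. Friction and masses are not known exactly. Their poses are not given: they have to be found in the camera images.
- cramp: Rack cramp: blue painted castings on a hardwood board (112 x 352 x 22 mm) fixed to the bench. Origin on the bench top below the wheel's shaft; z up, y along the board from ratchet to fixed stop, x from the handle side (nearer the robot) to the back. Board x -52 to 60, y -110 to 242 mm. Cheeks (x -23 to 23, y -86 to 58, mm) reach z 124 mm; on the handle side only handle and pawl stand higher.
- shaft (a point): Point on the axis of the ratchet wheel (84 mm across, 12 saw teeth), 85 mm above the bench, in the middle of the 10 mm layer in which wheel and pawl lie (cramp x -41 mm). The axis runs along the cramp's x. On the same shaft, in the plane cramp x -85 mm, turns the handle: three spokes with black balls, 22 mm across, centres 82 mm from the axis.
- pawl_pivot (a point): Pivot of the pawl, same layer, 58 mm to the cramp's -y of the shaft and 105 mm above the bench. The steel pawl is an L: its nose reaches 45 mm to the wheel's teeth, its thumb lever stands up.
- wheel (a joint): Angle (rad) of wheel and handle; + is backward: the upper ball moves to the cramp's -y and the jaw draws off the brick, 16 mm per rad. One notch is 0.524. Starts between -0.08 and 0; at 0 a tooth bears on the seated pawl, which stops turning back. One notch on, it bears again at about 0.524. Friction holds it wherever left; about 2 N at a ball moves it.
- pawl (a joint): Pawl angle (rad). 0: nose seated; + lifts the nose and swings the thumb lever to the cramp's -y; 0.82: on its back stop. Clear of all teeth above 0.25. Moved by under 1 N at the thumb; past 0.45 it falls back and stays, below 0.3 it falls in. On the sloping back of a tooth it rests at up to 0.22, and drops to 0 as the wheel is turned back to the next face.
- pawl_thumb (a point): Centre of the thumb roll, a steel cylinder 15 mm across and 24 mm long (along the cramp's x), at the end of the pawl's thumb lever, 52 mm from the pivot. The lever leans 12 deg towards the wheel when seated and 35 deg the other way when thrown back.
- handle_ball (a point): Centre of the black ball (22 mm across) on the uppermost spoke of the handle. At the start it stands about 15 deg to the cramp's +y side of upright, after one notch 15 deg to the -y side, about 164 mm above the bench.
- offcut: Red brick offcut, 52 x 75 x 30 mm, loose on the board between the jaw and the fixed stop; origin at the centre of its underside. Not to be moved.
- bolster: Bolster chisel with a rubber grip, 57 x 212 x 30 mm, lying on the bench in front of the cramp; origin at the centre of its underside. Bystander.
- pencil: Flat carpenter's pencil, 14 x 155 x 7 mm, on the bench in front of the cramp; origin at the centre of its underside. Bystander.
- small_offcut: Square brick offcut, 52 x 52 x 30 mm, on the bench past the ratchet end of the cramp; origin at the centre of its underside. Bystander.
- tape: Pocket tape measure, 42 x 84 x 66 mm, standing behind the cramp; origin at the centre of its underside. Bystander.
- cup: Black rubber cup, 47 mm across, 50 mm high, behind the cramp; origin at the centre of its underside. Bystander.

How it is judged:
By the outcome, as a careful person would: the job done as asked, in the order asked, and still so for the second after the job is handed in, with the robot touching nothing.
It also fails if it takes over 54 s, if anything falls off the work surface, if the arm or the gripper's body presses on something with over 40 N, if the wrist force passes 120 N, or if a joint passes its speed limit or range.

## Robot

A 6-joint arm with a two-finger parallel gripper is mounted at the origin on the work surface; the furniture and walls round the work are solid. World frame = base frame: x ahead of the robot, y to its left, z up, the work surface at z = 0. Lengths are in mm, angles in degrees, forces in N, time in s.
With the tool pointing down it reaches from about 300 to 850 mm from the base axis. Payload 4.2 kg.
Tool frame: the origin (TCP) lies at the very end of the fingers, on their centre line; the grasp point (between the pads) lies 19 mm behind it (env.tcp_to_grasp is the distance from the TCP to the grasp point, in mm); z points along the fingers, y is the line along which they close (so a half turn about z gives the same grasp; the last joint's range is limited). The gripper opens to 91 mm and grips with 3 to 60 N. Pads are 32 mm wide; open, the fingers measure 118 mm over their backs; the gripper's body (76 mm by 178 mm) begins 60 mm behind the grasp point.
Start: joints at [65.776, 18.312, 89.639, -0, 72.044, -1.146], TCP at [225.401, 528.997, 213.976] pointing down, gripper open.
Joint ranges: [-177.97, 177.97], [-48.28, 115.42], [12.27, 149.76], [-77.06, 257.06], [2.81, 150.46], [-146.56, 146.56]. Speed limits (degrees/s): [147.25, 147.25, 180, 180, 180, 180].

## Interface

Orientations are given as [roll, pitch, yaw] about the fixed x, y, z axes, in that order (R = Rz(yaw) Ry(pitch) Rx(roll)).
In Python, from workcell import env gives the robot as it stands.
- The arm moves only by the tool move_arm, never from a script. Its argument "plan" is a list of rows, each a list of 3 entries, a list of its own where there are three numbers: the shift along the world's x, y, z in cm, then the turn about the world's z in degrees, then the closure, from 0 (fully open) to 1 (shut). In form: [[[x, y, z], turn, claw], ...]. A call has 1 to 5 rows; each row shifts and turns the commanded pose from where the row before left it; what a row does not reach is not made up. A row lasts 1/10 s, in which the tool goes at most 50 mm and 8.59 degrees, less where a joint would pass 70% of its speed; a pose out of reach is approached as far as the arm can. A call is refused whole if a number of a shift passes 5 or a number of a turn 8.59, either way. A call with a gripper value outside its range is refused whole. The fingers move at their own pace and stop on an object; "squeeze" is the grip in N (left out, the last holds). Time passes only in rows, so rows that do not move let the fingers close. It gives the time, the measured TCP pose, the force, the opening and the grip force at its end, in the units of the state.
- env.state(): the state, without advancing time (a new reading comes with each control period).
- env.grab_frame(name): name is "side" or "top"; returns a dict with "frame" (420x560x3 uint8, red, green, blue), "z_map" (420x560 float32, mm along the optical axis (not along the pixel's ray), 0 where there is no reading), "fovy" (degrees; the focal length in pixels is half the picture's height over the tangent of half this angle, whatever the lens; pixels are square), "cx", "cy" (the principal point, pixels), "position" and "orientation" of the camera in the world. Camera axes: x right, y down, z forward; pixel columns grow to the right and rows downward; lengths in mm; the calibration is good to about 2 mm. A picture is of the moment at which its call begins.
- env.job_done(): hands the job in; it is judged then, once.
Trained networks look in a picture, given as the dict that the camera call returned (one of the last four; its "shot" number tells which), for a name from the list of things; names that differ only in an ending like _2 or _b are one class to them, and where a whole thing is asked for, a point or a joint stands for the part that bears it (a point fixed in the world has none). Each returns a list of dicts, best first, with "score" (0 to 1); they miss things now and then, are a little off and sometimes report something else, mostly with a low value. They report only what shows in the picture. A call takes as long as a camera call.
- env.search_frame(picture, label): "point" ([column, row] in pixels, amid what is visible of it).
- env.landmark_of(picture, label): "point" ([column, row] in pixels: a listed point, or the origin of a listed thing).
The state is a dict: "time_s": time; "qpos": joint angles; "qvel": joint speeds; "effort": joint torques, N m; "ee_pos": TCP position; "ee_rot": TCP orientation; "force": force on the tool from outside, world axes, zero at the start; "torque": the same for the moment, N m; "gripper_width": finger opening in mm; "gripper_force": force on a finger pad.
Only numpy, scipy, OpenCV 4.12 (cv2) and the standard library are available. Lean on these libraries where they do the work, as an engineer would, in place of code of your own. Each camera call takes 0.05 s, during which the arm holds its last target. There are 200 camera calls.

## Working session

There is one attempt and no reset: what is moved stays moved. The work goes in short steps, Python scripts to look and compute and a tool call to move; the robot and the scene stay as the last step left them, time stands still between calls to the robot, and variables do not carry over. Pictures are saved under pics/ and viewed, at most 10 in all, crops included, and the job is handed in when it is done.

Besides the shell and the picture viewer there is one more tool, called after "Request:" in YAML: its name, and indented under it one key for each argument. move_arm: Moves the arm, as the interface text tells. Its arguments: {"type":"object","properties":{"plan":{"type":"array","items":{"type":"array"}},"squeeze":{"type":"number"}},"required":["plan"]}

```bash
mkdir -p pics
cat > h.py <<'E'
import numpy as np, cv2
from workcell import env
from scipy.spatial.transform import Rotation as R
def rot(o):
    o=np.array(o,float)
    if o.shape==(3,3): return o
    if o.size==4: return R.from_quat(o).as_matrix()
    return R.from_euler('xyz',o,degrees=True).as_matrix()
def ray(p,uv):
    f=210/np.tan(np.radians(p['fovy'])/2)
    d=np.array([(uv[0]-p['cx'])/f,(uv[1]-p['cy'])/f,1])
    return np.array(p['position'],float),rot(p['orientation'])@d
def depth(p,uv):
    u,v=int(round(uv[0])),int(round(uv[1])); z=p['z_map'][max(v-1,0):v+2,max(u-1,0):u+2]; z=z[z>0]
    if not z.size: return None
    o,d=ray(p,uv); return o+d*np.median(z)
def tri(a,ua,b,ub):
    o1,d1=ray(a,ua);o2,d2=ray(b,ub);d1/=np.linalg.norm(d1);d2/=np.linalg.norm(d2)
    s=np.linalg.lstsq(np.c_[d1,-d2],o2-o1,rcond=None)[0]
    p,q=o1+s[0]*d1,o2+s[1]*d2
    return (p+q)/2,np.linalg.norm(p-q)
def pix(p,X):
    f=210/np.tan(np.radians(p['fovy'])/2); c=rot(p['orientation']).T@(np.array(X)-p['position']); return c[:2]/c[2]*f+[p['cx'],p['cy']]
def save(p,n,crop=None,s=1):
    im=p['frame'][:,:,::-1]
    if crop: im=im[crop[1]:crop[3],crop[0]:crop[2]]
    cv2.imwrite('pics/'+n,cv2.resize(im,None,fx=s,fy=s,interpolation=cv2.INTER_CUBIC))
E
python3 - <<'E'
from h import *
np.set_printoptions(precision=1,suppress=True)
s=env.grab_frame('side');t=env.grab_frame('top')
for p in(s,t): print(p['position'],p['orientation'],p['fovy'],p['cx'],p['cy'])
save(s,'s0.png');save(t,'t0.png')
for n in['cramp','shaft','pawl_pivot','pawl_thumb','handle_ball','offcut','bolster','pencil','small_offcut','tape','cup']:
    r=[env.landmark_of(p,n)[:2] for p in(s,t)]
    print(n,[[(np.array(x['point']),round(x['score'],2)) for x in q] for q in r])
    if r[0] and r[1]: print('   tri',*tri(s,r[0][0]['point'],t,r[1][0]['point']), 'depth',*[depth(p,q[0]['point']) for p,q in zip((s,t),r)])
print(env.state())
E
```

```text
[ 522.  -740.7  776.6] [-131.7   -1.1    0.4] 45.810098137406314 275.1956539755609 211.8167010325121
[ 407.4   -2.  1243.1] [-172.6   -0.6  -90.7] 45.989271944672296 271.78405534085675 210.55828159487177
cramp [[(array([303.7, 251.3]), 0.79)], [(array([262.3, 198.4]), 0.6)]]
   tri [596.3   6.7  -0.8] 6.303003326357164 depth [586.7 -61.2  69.2] [580.3   6.  123.5]
shaft [[(array([288.4, 223.2]), 0.97)], [(array([266.7, 215.5]), 0.82)]]
   tri [550.8  -3.3  89. ] 11.779036801286559 depth [555.4 -28.6 113.6] [543.3  -3.7 102. ]
pawl_pivot [[(array([294.6, 237.9]), 0.57), (array([235.3, 290.8]), 0.37)], [(array([289.1, 207.4]), 0.75)]]
   tri [564.8 -56.  100. ] 5.5311537686855985 depth [566.7 -68.4 112.8] [553.7 -53.2 161.4]
pawl_thumb [[(array([295.9, 215.6]), 0.83)], [(array([285.1, 203.2]), 0.51)]]
   tri [566.6 -44.9 148.4] 3.058848695253608 depth [567.3 -56.3 159. ] [563.6 -44.6 158.3]
handle_ball [[(array([265.1, 194.1]), 0.82)], [(array([267.1, 234.4]), 0.8)]]
   tri [501.7  -3.4 164.4] 14.727406920106109 depth [509.   -3.  165.2] [499.9  -4.1  95.1]
offcut [[(array([284. , 196.
[... 671 characters left out ...]
5)]]
   tri [ 650.6 -184.2    1.3] 3.926496512738184 depth [ 648.2 -202.5   27.2] [ 643.2 -180.2   29. ]
tape [[], [(array([207. , 170.3]), 0.63)]]
cup [[(array([362.9, 270.4]), 0.92)], [(array([280. , 154.7]), 0.83)]]
   tri [715.5 -40.   -7.9] 2.1021300479101286 depth [708.3 -69.7  25.6] [711.7 -39.6   3.3]
{'time_s': 1.2, 'qpos': array([65.8, 18.3, 89.6,  0. , 72. , -1.1]), 'qvel': array([-0.1, -0.1, -0. ,  0. ,  0. ,  0. ]), 'effort': array([ -0. , -41.2, -23.2,   0.1,   0. ,   0. ]), 'ee_pos': array([225.4, 529. , 214. ]), 'ee_rot': array([180. ,  -0. , 156.9]), 'force': array([-0.4, -0.8,  0.3]), 'torque': array([ 0., -0.,  0.]), 'gripper_force': 0.0, 'gripper_width': 91.0881068470276}
```

View pictures.

View pics/s0.png

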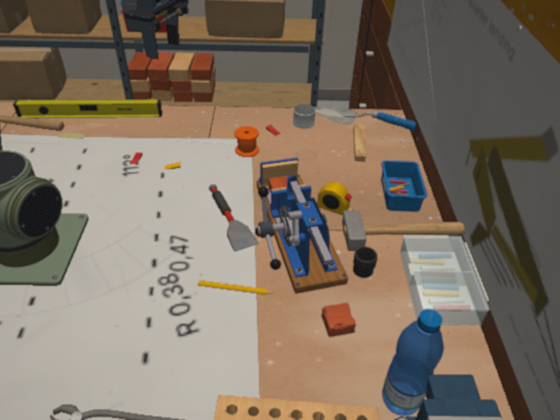

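View pics/t0.png

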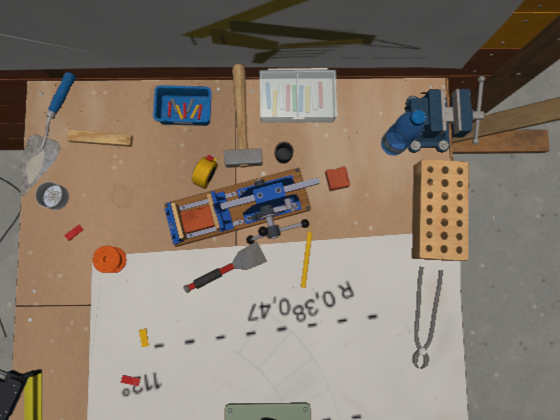

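Run:
```python
import cv2
t=cv2.imread('pics/t0.png')[155:255,155:325]; s=cv2.imread('pics/s0.png')[150:295,245:365]
cv2.imwrite('pics/tc.png',cv2.resize(t,None,fx=4.5,fy=4.5,interpolation=2))
cv2.imwrite('pics/sc.png',cv2.resize(s,None,fx=4,fy=4,interpolation=2))
```

```text
(no output)
```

View pics/tc.png

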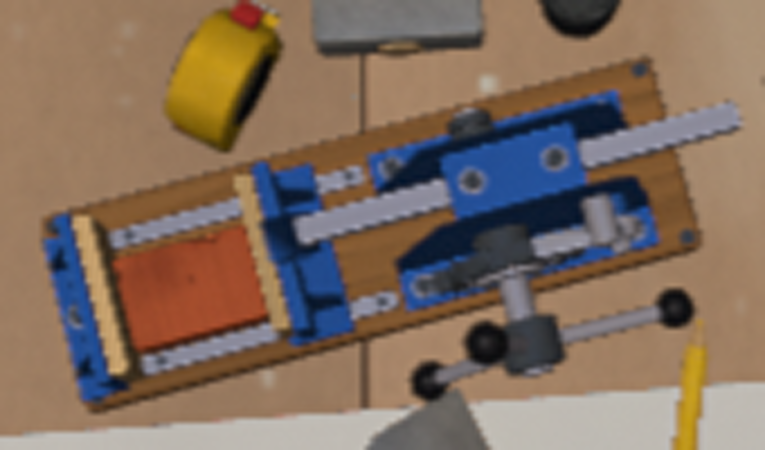

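View pics/sc.png

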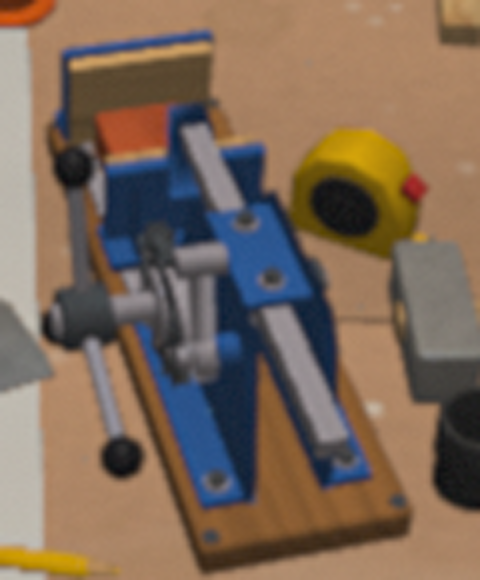

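Run:
```python
from h import *
from scipy.optimize import least_squares
np.set_printoptions(precision=1,suppress=True)
s=env.grab_frame('side');t=env.grab_frame('top')
T=lambda u,v:(155+u/4.5-.4,155+v/4.5-.4); S=lambda u,v:(245+u/4-.4,150+v/4-.4)
th0=np.radians(15); 
def ball(a): return [-85,82*np.sin(a),85+82*np.cos(a)]
obs=[(t,T(645,60),lambda a:[60,-110,22]),(t,T(45,218),lambda a:[60,242,22]),(t,T(700,240),lambda a:[-52,-110,22]),
(t,T(95,405),lambda a:[-52,242,22]),(s,S(203,553),lambda a:[-52,-110,22]),(s,S(408,514),lambda a:[60,-110,22]),
(t,T(488,342),ball),(t,T(675,307),lambda a:ball(a-2*np.pi/3)),(t,T(430,381),lambda a:ball(a+2*np.pi/3)),(s,S(73,167),lambda a:ball(a+2*np.pi/3)),(s,S(122,457),lambda a:ball(a-2*np.pi/3)),(s,S(60,318),ball)]
def W(q,X):
    c,n=np.cos(q[2]),np.sin(q[2]); return np.array([q[0]+c*X[0]-n*X[1],q[1]+n*X[0]+c*X[1],X[2]])
def f(q,m=len(obs)): return np.concatenate([pix(p,W(q,X(q[3])))-uv for p,uv,X in obs[:m]])
for loss in('linear','soft_l1'):
    r=least_squares(f,[590,0,.2,th0],loss=loss)
    print(r.x[:2],np.degrees(r.x[2:]));print(r.fun.reshape(-1,2) if loss=='linear' else '')
q=r.x
for n,X in dict(shaft=[-41,0,85],pivot=[-41,-58,105],thumb=[-41,-47.2,155.9],ball=ball(q[3]),thumb_thrown=[-41,-58-52*np.sin(np.radians(35)),105+52*np.cos(np.radians(35))]).items():
    print(n,W(q,X),'side',pix(s,W(q,X)),'top',pix(t,W(q,X)))
np.save('q.npy',q)
# surface points near thumb
m=s['z_map'];P=[]
for v in range(195,250,2):
  for u in range(280,312,2):
    if m[v,u]>0:
      o,d=ray(s,(u,v));X=o+d*m[v,u]
      c,n=np.cos(q[2]),np.sin(q[2]);x=X[0]-q[0];y=X[1]-q[1];L=[c*x+n*y,-n*x+c*y,X[2]]
      if L[2]>135: P.append([u,v]+L)
print(np.array(P))
```

```text
[591.4   4.6] [ 14.1 -19.9]
[[  1.5  -1.5]
 [ -1.6  -1.5]
 [  1.    1.1]
 [ -2.3   0.5]
 [ -1.7  -0.1]
 [  1.2  -0. ]
 [ 21.8  -6.1]
 [-12.1   4.8]
 [-11.    0.7]
 [ -6.5  17.1]
 [ -4.7   5.2]
 [  8.7 -19.9]]
[591.3   4.5] [14.8 15.5]

shaft [551.7  -5.9  85. ] side [285.9 225.9] top [267.6 212.8]
pivot [566.5 -62.  105. ] side [294.2 238.4] top [291.7 205.2]
thumb [563.7 -51.6 155.9] side [293.8 215.1] top [288.2 203.3]
ball [503.6   4.  164. ] side [262.4 192.2] top [263.4 230.2]
thumb_thrown [574.1 -90.8 147.6] side [299.8 233. ] top [305.5 199. ]
[[294.  211.  -40.4 -44.8 163.9]
 [296.  211.  -36.4 -44.5 162.8]
 [298.  211.  -32.5 -44.7 162.2]
 [300.  211.  -29.3 -46.8 163.4]
 [288.  213.  -50.6 -40.9 157.6]
 [290.  213.  -48.6 -46.7 162.3]
 [292.  213.  -45.3 -48.7 163.3]
 [294.  213.  -42.2 -51.1 164.8]
 [296.  213.  -37.8 -49.5 162.5]
 [298.  213.  -34.2 -50.5 162.6]
 [300.  213.  -30.4 -50.7 162. ]
 [288.  215.  -50.4 -40.7 152.3]
 [290.  215.  -49.6 -50.4 160.7]
 [292.  215.  -45.8 -50.9 160.4]
 [294.  215.  -41.9 -50.8 159.5]
 [296.  215.  -38.9 -53.5 161.2]
 [298.  215.  -34.7 -52.7 159.7]
 [300.  215.  -31.1 -53.5 159.6]
 [290.  217.  -49.9 -52.1 157.3]
 [292.  217.  -46.4 -53.3 157.6]
 [294.  217.  -43.  -55.  158.4]
 [296.  217.  -38.9 -54.2 156.8]
 [298.  217.  -34.6 -53.  154.9]
 [300.  217.  -30.3 -52.1 153.2]
 [290.  219.  -49.8 -52.5 152.5]
 [292.  219.  -45.3 -50.7 150.1]
 [294.  219.  -41.2 -50.1 148.6]
 [296.  219.  -37.8 -51.7 149.3]
 [292.  221.  -43.6 -46.2 140.5]
 [294.  221.  -42.  -53.1 146.4]
 [296.  221.  -37.3 -51.  143.5]
 [298.  221.  -34.  -52.9 144.5]
 [292.  223.  -44.1 -48.3 137.4]
 [294.  223.  -42.2 -54.4 142.5]
 [296.  223.  -37.6 -52.5 139.8]
 [298.  223.  -34.3 -54.6 141. ]
 [294.  225.  -42.  -54.7 137.6]
 [296.  225.  -37.9 -54.1 136.2]
 [298.  225.  -33.8 -54.  135.2]]
```

Request:
move_arm:
  plan:
    - [[2.5, -4.2, 0], -4, 1]
    - [[2.5, -4.2, 0], -4, 1]
    - [[2.5, -4.2, 0], -4, 1]
    - [[2.5, -4.2, 0], -4, 1]
    - [[2.5, -4.2, 0], -4, 1]
  squeeze: 10

```text
time_s: 1.8
ee_pos: [351.1, 317.4, 214.2]
ee_rot: [180.0, 0.0, 136.8]
force: [1.9, 1.0, 1.0]
gripper_width: 54.0
gripper_force: 0.0
```

Request:
move_arm:
  plan:
    - [[2.5, -4.2, 0], -4, 1]
    - [[2.5, -4.2, 0], -4, 1]
    - [[2.5, -4.2, 0], -4, 1]
    - [[2.5, -4.2, 0], -4, 1]
    - [[2.5, -4.2, 0], -4, 1]

```text
time_s: 2.3
ee_pos: [476.2, 107.1, 214.3]
ee_rot: [179.9, 0.0, 116.7]
force: [0.6, 0.7, 0.9]
gripper_width: 14.3
gripper_force: 0.0
```

Request:
move_arm:
  plan:
    - [[2.6, -4.2, 0], -4, 1]
    - [[2.7, -4.2, 0], -4, 1]
    - [[2.7, -4.2, 0], -4, 1]
    - [[0, 0, 0], 0, 1]
    - [[0, 0, 0], 0, 1]

```text
time_s: 2.8
ee_pos: [555.4, -17.8, 213.5]
ee_rot: [-180.0, -0.0, 104.8]
force: [-0.1, 0.3, 0.5]
gripper_width: 0.3
gripper_force: 0.0
```

Request:
move_arm:
  plan:
    - [[0, 0, -3.0], 0, 1]
    - [[0, 0, -2.4], 0, 1]
    - [[0, 0, -1.4], 0, 1]
    - [[0, 0, 0], 0, 1]

```text
time_s: 3.2
ee_pos: [553.0, -15.3, 144.1]
ee_rot: [-179.7, -0.1, 105.1]
force: [-0.1, 0.0, 0.9]
gripper_width: 0.4
gripper_force: 0.0
```

Run:
```python
from h import *
s=env.grab_frame('side');save(s,'s1.png',(215,120,355,270),4)
print(env.state()['force'],env.state()['ee_pos'])
```

```text
[ 0.1539092  -0.47332256  0.90860819] [554.24326663 -15.56590681 145.60426453]
```

View pics/s1.png

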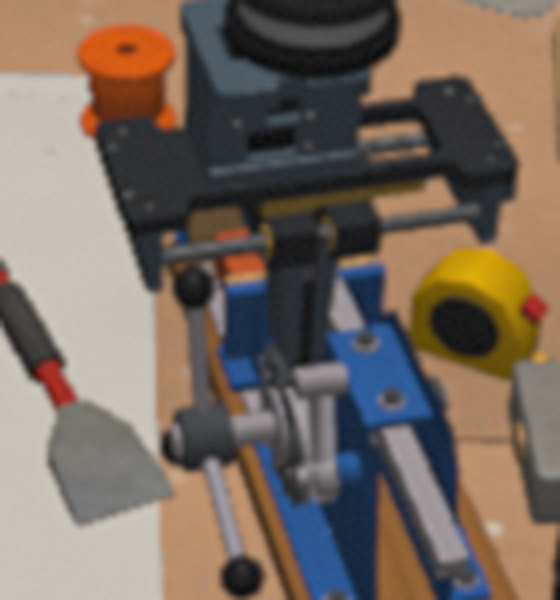

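The picture shows the closed fingers (crop 300,320) just behind the thumb roll (322,378) on the wheel side, clear of the upper ball (193,288). Now I push towards cramp −y.

Request:
move_arm:
  plan:
    - [[0.25, -0.95, 0], 0, 1]
    - [[0.25, -0.95, 0], 0, 1]
    - [[0.25, -0.95, 0], 0, 1]
    - [[0.25, -0.95, 0], 0, 1]
    - [[0.2, -0.75, 0], 0, 1]

```text
time_s: 3.75
ee_pos: [567.9, -63.9, 146.3]
ee_rot: [180.0, 0.0, 104.9]
force: [0.1, -0.5, 0.0]
gripper_width: 0.7
gripper_force: 0.0
```

Request:
move_arm:
  plan:
    - [[0, 0, 0], 0, 1]
    - [[0, 0, 0], 0, 1]
    - [[0, 0, 0], 0, 1]
    - [[0, 0, 0], 0, 1]

```text
time_s: 4.15
ee_pos: [567.3, -62.3, 145.9]
ee_rot: [-180.0, 0.0, 104.9]
force: [-0.7, -1.1, 0.2]
gripper_width: 0.3
gripper_force: 0.2
```

Run:
```python
from h import *
np.set_printoptions(precision=1,suppress=True)
s=env.grab_frame('side');save(s,'s2.png',(215,120,355,270),4)
print(env.state()['force'],env.state()['ee_pos'])
for x in env.landmark_of(s,'pawl_thumb'): print(x['point'],x['score'])
```

```text
[ 0.1 -0.8 -0.6] [567.3 -62.3 146. ]
[298.8, 234.3] 0.63
```

View pics/s2.png

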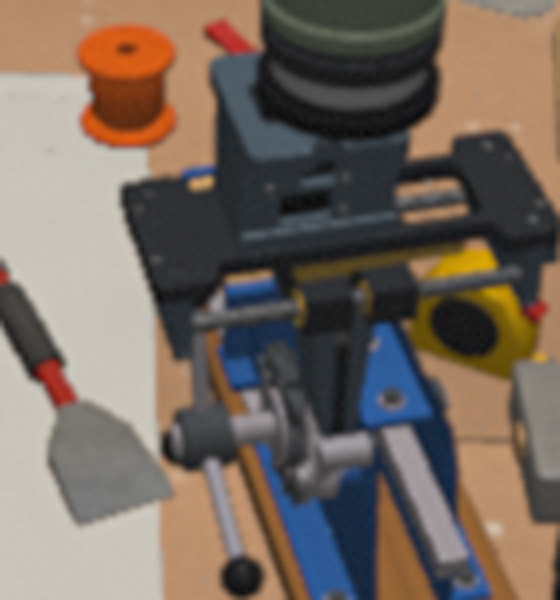

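Thumb roll now at (298.8, 234.3), where the thrown-back pawl is predicted (299.8, 233): the pawl is over. Next I go round to the upper ball.

Request:
move_arm:
  plan:
    - [[-0.4, 1.45, 0], 0, 1]
    - [[0, 0, 3.5], 0, 1]
    - [[0, 0, 3.5], 0, 1]
    - [[-2.35, 2.95, 0], 0, 1]
    - [[-2.35, 2.95, 0], 0, 1]

```text
time_s: 4.75
ee_pos: [516.2, 12.5, 217.0]
ee_rot: [179.9, -0.0, 104.8]
force: [0.1, 0.2, 0.0]
gripper_width: 0.6
gripper_force: 0.0
```

Request:
move_arm:
  plan:
    - [[-2.35, 2.95, 0], 0, 1]
    - [[0, 0, 0], 0, 1]
    - [[0, 0, -3.5], 0, 1]
    - [[0, 0, -3.0], 0, 1]
    - [[0, 0, 0], 0, 1]

```text
time_s: 5.25
ee_pos: [489.9, 40.8, 147.7]
ee_rot: [-179.5, -0.1, 105.0]
force: [-0.2, -0.2, 0.1]
gripper_width: 0.4
gripper_force: 0.0
```

```bash
cat > st.py <<'E'
from h import *
import sys
np.set_printoptions(precision=1,suppress=True)
q=np.load('q.npy');c,n=np.cos(q[2]),np.sin(q[2])
def C(X): x,y=X[0]-q[0],X[1]-q[1]; return np.array([c*x+n*y,-n*x+c*y,X[2]])
def W(X): return np.array([q[0]+c*X[0]-n*X[1],q[1]+n*X[0]+c*X[1],X[2]])
S=env.state();print('t',S['time_s'],'F',S['force'],'cramp',C(S['ee_pos']))
s=env.grab_frame('side');t=env.grab_frame('top')
for nme in sys.argv[1:]:
  for p,k in((s,'side'),(t,'top')):
    for x in env.landmark_of(p,nme)[:2]:
      a=''
      o,d=ray(p,x['point'])
      if nme=='handle_ball':
        from scipy.optimize import minimize_scalar
        r=minimize_scalar(lambda a:np.sum((pix(p,W([-85,82*np.sin(a),85+82*np.cos(a)]))-x['point'])**2),bounds=(-.8,.8),method='bounded');a=('deg',np.degrees(r.x),r.fun**.5)
      if nme=='pawl_thumb':
        from scipy.optimize import minimize_scalar
        r=minimize_scalar(lambda a:np.sum((pix(p,W([-40,-58+52*np.sin(.209-a),105+52*np.cos(.209-a)]))-x['point'])**2),bounds=(-.3,1.1),method='bounded');a=('pawl',r.x,r.fun**.5)
      print(nme,k,x['point'],round(x['score'],2),a)
E
python3 st.py handle_ball pawl_thumb
```

```text
t 5.25 F [-0.2 -0.2  0.1] cramp [-88.8  60.9 147.7]
handle_ball side [262.7, 194.4] 0.64 ('deg', np.float64(9.673211640858035), np.float64(0.7274778047356347))
pawl_thumb side [302.0, 234.2] 0.71 ('pawl', np.float64(0.8741762311551055), np.float64(1.3857912713640057))
pawl_thumb top [304.3, 201.3] 0.46 ('pawl', np.float64(0.7362003551693186), np.float64(2.470448305122859))
```

Request:
move_arm:
  plan:
    - [[0.25, -0.9, 0], 0, 1]
    - [[0.25, -0.9, 0], 0, 1]
    - [[0.25, -0.9, 0], 0, 1]
    - [[0.25, -0.9, 0], 0, 1]
    - [[0.2, -0.7, 0], 0, 1]

```text
time_s: 6.05
ee_pos: [505.3, -3.6, 151.1]
ee_rot: [180.0, 0.0, 104.9]
force: [0.2, 1.5, 2.1]
gripper_width: 0.5
gripper_force: 1.1
```

Request:
move_arm:
  plan:
    - [[0, 0, 0], 0, 1]
    - [[0, 0, 0], 0, 1]
    - [[0, 0, 0], 0, 1]

```text
time_s: 6.35
ee_pos: [504.5, -2.7, 150.7]
ee_rot: [-179.9, 0.0, 104.9]
force: [0.1, -0.6, -0.6]
gripper_width: 0.5
gripper_force: 0.0
```

```bash
python3 st.py handle_ball pawl_thumb
python3 - <<'E'
from h import *
save(env.grab_frame('side'),'s3.png',(215,120,355,270),4)
E
```

```text
t 6.35 F [ 0.1 -0.6 -0.6] cramp [-85.8  15.2 150.7]
handle_ball side [268.8, 203.4] 0.58 ('deg', np.float64(-10.996078540918868), np.float64(1.9039535955452218))
handle_ball top [195.6, 220.7] 0.44 ('deg', np.float64(45.83628588487624), np.float64(53.92381357165113))
pawl_thumb side [300.2, 233.1] 0.82 ('pawl', np.float64(0.8238620655048232), np.float64(0.15942035477602037))
pawl_thumb top [304.4, 202.8] 0.42 ('pawl', np.float64(0.7261751959659227), np.float64(3.962637452966313))
```

View pics/s3.png

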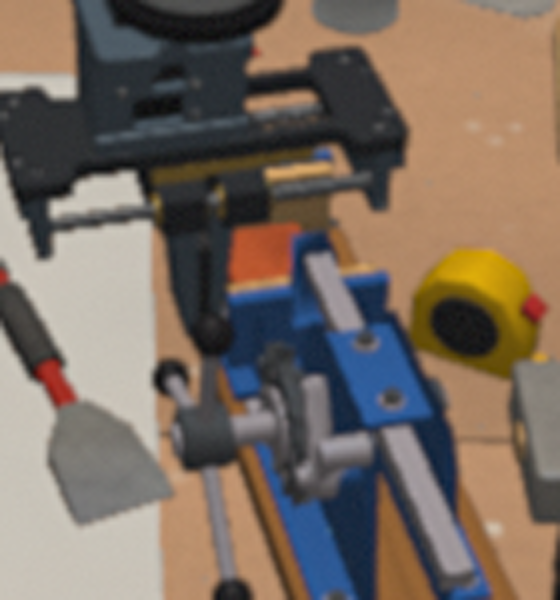

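The ball (crop 213,332) now stands about 8–11° past upright, wheel ≈ 0.41–0.45, short of the next notch as I want, and the pawl is still thrown back at (323,450). A further 2 mm, then over to the pawl's other side.

Request:
move_arm:
  plan:
    - [[0.05, -0.2, 0], 0, 1]
    - [[0, 0, 0], 0, 1]
    - [[-0.3, 1.15, 0], 0, 1]
    - [[0, 0, 3.5], 0, 1]
    - [[0, 0, 3.5], 0, 1]

```text
time_s: 7.2
ee_pos: [501.4, 7.9, 220.9]
ee_rot: [-179.8, -0.1, 105.0]
force: [0.6, -0.3, -0.3]
gripper_width: 0.3
gripper_force: 0.0
```

Request:
move_arm:
  plan:
    - [[2.05, -3.35, 0], 0, 1]
    - [[2.05, -3.35, 0], 0, 1]
    - [[2.05, -3.35, 0], 0, 1]
    - [[2.05, -3.35, 0], 0, 1]
    - [[0, 0, 0], 0, 1]

```text
time_s: 7.7
ee_pos: [586.4, -130.0, 220.2]
ee_rot: [180.0, 0.1, 104.7]
force: [0.2, 0.1, -0.6]
gripper_width: 0.7
gripper_force: 0.0
```

```bash
python3 st.py handle_ball pawl_thumb
```

```text
t 7.7 F [ 0.2  0.1 -0.6] cramp [ -39.1 -128.8  220.2]
handle_ball side [266.6, 202.7] 0.64 ('deg', np.float64(-8.826744731117497), np.float64(0.005549614749144346))
handle_ball side [305.4, 250.9] 0.59 ('deg', np.float64(-45.83628588487624), np.float64(39.96364150320263))
handle_ball top [283.8, 227.2] 0.8 ('deg', np.float64(-16.409059324114896), np.float64(2.4794382592328517))
handle_ball top [279.7, 155.3] 0.17 ('deg', np.float64(-35.297230311005784), np.float64(68.54346910813744))
pawl_thumb side [299.8, 234.0] 0.53 ('pawl', np.float64(0.8522223144547117), np.float64(0.732624683416025))
pawl_thumb top [304.5, 200.0] 0.53 ('pawl', np.float64(0.7601095510755296), np.float64(1.2294546366674124))
```

Run:
```python
from h import *
save(env.grab_frame('top'),'t4.png',(215,170,335,260),5)
```

```text
(no output)
```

View pics/t4.png

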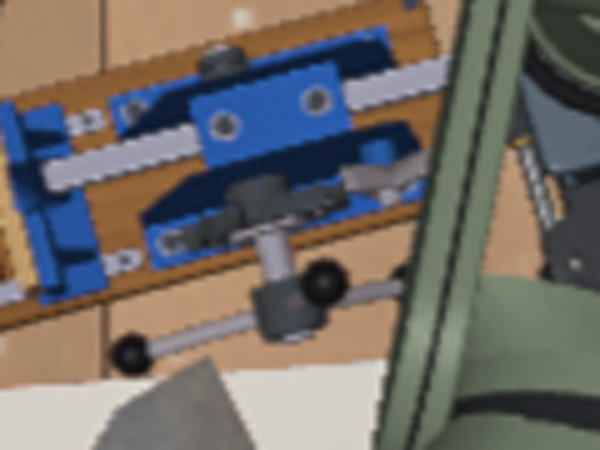

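Run:
```python
from h import *
t=env.grab_frame('top');q=np.load('q.npy');c,n=np.cos(q[2]),np.sin(q[2])
W=lambda X:np.array([q[0]+c*X[0]-n*X[1],q[1]+n*X[0]+c*X[1],X[2]])
B=lambda a:W([-85,82*np.sin(a),85+82*np.cos(a)])
for d in(18,15.5,12,-8,-9,-10,-11,-12,-13): print(d,pix(t,B(np.radians(d))),pix(t,B(np.radians(d+120))))
print('hub',pix(t,W([-85,0,85])))
```

```text
18 [261.86407698 230.68586323] [250.84201199 238.81513163]
15.5 [263.37045595 230.22921724] [249.78755791 239.02541023]
12 [265.51399516 229.59078936] [248.37392707 239.29588539]
-8 [278.06853118 226.09936417] [241.9396992  240.25602756]
-9 [278.68984075 225.93740069] [241.70104403 240.27603777]
-10 [279.3088296  225.77709391] [241.47106229 240.29324959]
-11 [279.92526956 225.61850205] [241.24984937 240.30764854]
-12 [280.53893396 225.46168248] [241.03749893 240.31922079]
-13 [281.14959776 225.3066917 ] [240.83410282 240.32795322]
hub [272.59098323 230.74380801]
```

The upper ball is at crop (325,283), about −10°. That is some 0.45 rad from its start, still short of the face. The pawl is thrown back (385,180). Now I tip it in.

Request:
move_arm:
  plan:
    - [[0, 0, -3.8], 0, 1]
    - [[0, 0, -3.6], 0, 1]
    - [[0, 0, 0], 0, 1]
    - [[-0.28, 1.06, 0], 0, 1]
    - [[-0.28, 1.06, 0], 0, 1]

```text
time_s: 8.6
ee_pos: [580.1, -105.5, 149.3]
ee_rot: [179.8, 0.1, 104.9]
force: [0.3, -1.0, 1.2]
gripper_width: 0.3
gripper_force: 0.3
```

Request:
move_arm:
  plan:
    - [[-0.28, 1.06, 0], 0, 1]
    - [[-0.25, 0.95, 0], 0, 1]
    - [[-0.23, 0.87, 0], 0, 1]
    - [[0, 0, 0], 0, 1]
    - [[0, 0, 0], 0, 1]

```text
time_s: 9.1
ee_pos: [571.2, -76.5, 147.2]
ee_rot: [180.0, -0.0, 104.9]
force: [0.2, 0.3, 0.2]
gripper_width: 0.5
gripper_force: 0.0
```

```bash
python3 st.py handle_ball pawl_thumb;  python3 - <<'E'
from h import *
save(env.grab_frame('side'),'s5.png',(215,120,355,270),4)
E
```

```text
t 9.1 F [0.2 0.3 0.2] cramp [-40.2 -73.3 147.2]
handle_ball side [270.2, 204.7] 0.83 ('deg', np.float64(-13.58872254850027), np.float64(2.8811779891501508))
handle_ball top [282.3, 227.3] 0.55 ('deg', np.float64(-14.00605743069958), np.float64(2.214021272807176))
pawl_thumb side [298.8, 215.7] 0.55 ('pawl', np.float64(0.14463213671880285), np.float64(3.6409977681710086))
pawl_thumb top [288.9, 204.7] 0.41 ('pawl', np.float64(0.011875350501506312), np.float64(2.0336212357563994))
```

View pics/s5.png

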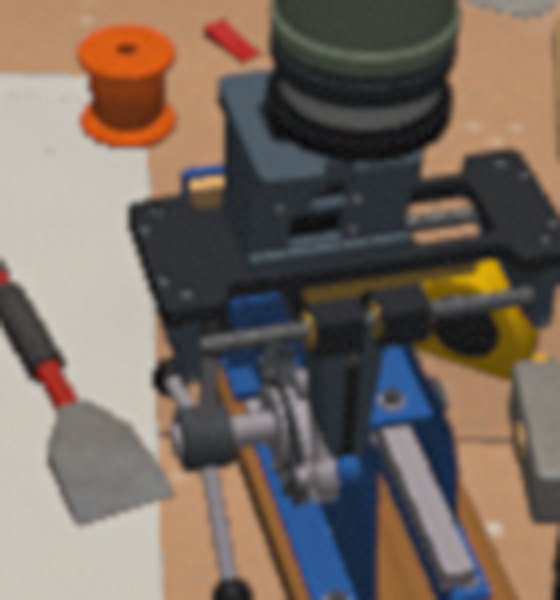

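The pawl has tipped in (finger beside the roll, crop 340,440). I withdraw and go back to the ball to turn the wheel firmly against the pawl.

Request:
move_arm:
  plan:
    - [[0.4, -1.45, 0], 0, 1]
    - [[0, 0, 3.6], 0, 1]
    - [[0, 0, 3.6], 0, 1]
    - [[-2.45, 3.35, 0], 0, 1]
    - [[-2.45, 3.35, 0], 0, 1]

```text
time_s: 9.95
ee_pos: [527.1, -25.4, 220.1]
ee_rot: [179.8, 0.1, 104.8]
force: [-1.0, 1.0, 0.3]
gripper_width: 0.7
gripper_force: 0.0
```

Request:
move_arm:
  plan:
    - [[-2.45, 3.35, 0], 0, 1]
    - [[0, 0, 0], 0, 1]
    - [[0, 0, -3.6], 0, 1]
    - [[0, 0, -3.4], 0, 1]
    - [[0, 0, 0], 0, 1]

```text
time_s: 10.45
ee_pos: [499.3, 7.9, 145.3]
ee_rot: [-179.5, -0.1, 104.9]
force: [-0.3, -0.1, 0.7]
gripper_width: 0.4
gripper_force: 0.0
```

```bash
python3 st.py handle_ball pawl_thumb
```

```text
t 10.45 F [-0.3 -0.1  0.7] cramp [-88.2  26.8 145.3]
handle_ball side [268.3, 205.1] 0.72 ('deg', np.float64(-13.369625198493111), np.float64(0.9446098654479982))
pawl_thumb side [293.8, 214.8] 0.69 ('pawl', np.float64(-0.03166312600865293), np.float64(0.36967409140608093))
pawl_thumb side [361.2, 269.8] 0.22 ('pawl', np.float64(1.099995004443465), np.float64(66.16321650935669))
```

Pawl reads ≈ 0 (seated). Pushing the ball slowly until it bears.

Request:
move_arm:
  plan:
    - [[0.15, -0.5, 0], 0, 1]
    - [[0.15, -0.5, 0], 0, 1]
    - [[0.1, -0.4, 0], 0, 1]
    - [[0.05, -0.2, 0], 0, 1]
    - [[0, 0, 0], 0, 1]

```text
time_s: 11.25
ee_pos: [506.5, -7.2, 149.1]
ee_rot: [180.0, -0.0, 104.9]
force: [-0.0, 0.6, 0.2]
gripper_width: 0.5
gripper_force: 0.3
```

Request:
move_arm:
  plan:
    - [[0.05, -0.2, 0], 0, 1]
    - [[0, 0, 0], 0, 1]

```text
time_s: 11.45
ee_pos: [506.8, -8.9, 148.9]
ee_rot: [180.0, -0.0, 104.9]
force: [0.2, 1.8, 0.7]
gripper_width: 0.4
gripper_force: 0.7
```

Request:
move_arm:
  plan:
    - [[0.05, -0.2, 0], 0, 1]
    - [[0, 0, 0], 0, 1]

```text
time_s: 11.65
ee_pos: [507.2, -10.6, 148.9]
ee_rot: [180.0, -0.1, 104.9]
force: [0.1, 2.9, -0.2]
gripper_width: 0.6
gripper_force: 1.7
```

Request:
move_arm:
  plan:
    - [[0.05, -0.15, 0], 0, 1]
    - [[0, 0, 0], 0, 1]

```text
time_s: 11.85
ee_pos: [507.4, -11.3, 148.8]
ee_rot: [-180.0, -0.2, 104.9]
force: [-0.4, 7.0, -0.3]
gripper_width: 0.6
gripper_force: 3.1
```

Request:
move_arm:
  plan:
    - [[0.05, -0.15, 0], 0, 1]
    - [[0, 0, 0], 0, 1]

```text
time_s: 12.05
ee_pos: [507.6, -11.9, 148.7]
ee_rot: [-180.0, -0.3, 104.9]
force: [-0.1, 9.9, -0.1]
gripper_width: 0.3
gripper_force: 4.5
```

Request:
move_arm:
  plan:
    - [[0.05, -0.15, 0], 0, 1]
    - [[0, 0, 0], 0, 1]

```text
time_s: 12.25
ee_pos: [507.7, -12.3, 148.7]
ee_rot: [-180.0, -0.4, 104.8]
force: [-1.5, 12.7, 2.1]
gripper_width: 0.4
gripper_force: 6.0
```

Firm stop at 12.7 N, with the ball at about −15.5°, as expected for the next notch. I retract and check.

Request:
move_arm:
  plan:
    - [[-0.5, 1.9, 0], 0, 1]
    - [[-0.3, 1.1, 0], 0, 1]
    - [[0, 0, 4], 0, 1]
    - [[0, 0, 4], 0, 1]
    - [[-3, 4, 0], 0, 1]

```text
time_s: 12.75
ee_pos: [476.8, 52.3, 234.2]
ee_rot: [179.2, 0.3, 104.7]
force: [1.0, 1.5, -0.1]
gripper_width: 0.5
gripper_force: 0.0
```

Request:
move_arm:
  plan:
    - [[-3, 4, 0], 0, 1]
    - [[-3, 4, 0], 0, 1]
    - [[-3, 4, 0], 0, 1]
    - [[0, 0, 0], 0, 1]
    - [[0, 0, 0], 0, 1]

```text
time_s: 13.25
ee_pos: [380.4, 174.8, 229.2]
ee_rot: [179.9, 0.1, 105.1]
force: [0.0, -0.1, 0.7]
gripper_width: 0.4
gripper_force: 0.0
```

```bash
python3 st.py handle_ball pawl_thumb offcut bolster pencil;  python3 - <<'E'
from h import *
a=env.grab_frame('side')['frame'][150:300,225:365];b=env.grab_frame('top')['frame'][150:260,155:325]
b=cv2.resize(b,(400,259),interpolation=2);a=cv2.resize(a,(400,429),interpolation=2)
o=np.zeros((429,800,3),np.uint8);o[:,:400]=a;o[:259,400:]=b
cv2.imwrite('pics/f.png',o[:,:,::-1])
E
```

```text
t 13.25 F [ 0.  -0.1  0.7] cramp [-160.5  218.4  229.2]
handle_ball side [268.9, 208.9] 0.61 ('deg', np.float64(-19.18813274468667), np.float64(0.5202146500166945))
handle_ball top [284.2, 229.4] 0.76 ('deg', np.float64(-16.180305743632008), np.float64(4.711161796447836))
pawl_thumb side [295.6, 214.1] 0.77 ('pawl', np.float64(-0.010702719818107985), np.float64(1.5340451554108807))
pawl_thumb top [198.3, 218.2] 0.59 ('pawl', np.float64(-0.29999499257754747), np.float64(84.42282536538217))
pawl_thumb top [287.6, 204.6] 0.43 ('pawl', np.float64(-0.0410462084698474), np.float64(1.5600722759879548))
offcut side [280.2, 194.8] 0.83 
offcut side [293.1, 216.2] 0.43 
offcut top [196.0, 219.4] 0.65 
bolster side [228.4, 222.2] 0.67 
bolster top [223.0, 271.5] 0.85 
bolster top [289.8, 207.4] 0.27 
pencil side [232.5, 290.2] 0.81 
pencil top [302.8, 253.9] 0.55
```

View pics/f.png

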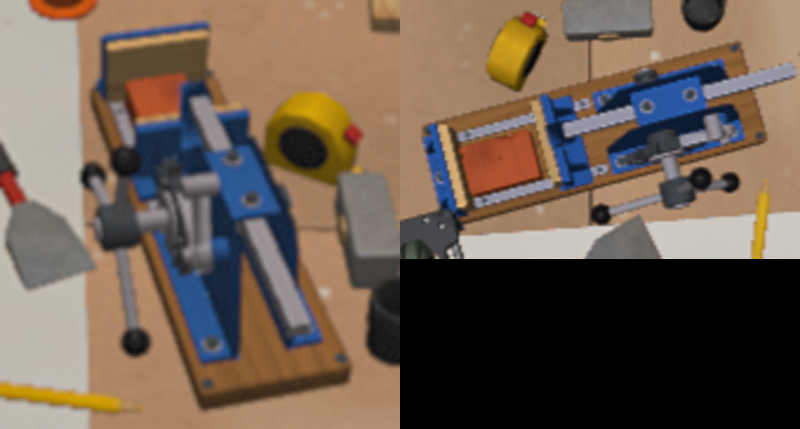

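The pawl is seated: the thumb roll is at (200,185), leaning towards the wheel. The ball stands about 15° to the −y side (125,158). The jaw has a gap to the brick in the top view, and the brick and tools are where they were. Nothing touches the robot.

```bash
python3 -c "
from workcell import env
print(env.job_done())"
```

```text
the job is handed in; nothing more can be done
None
```

Job handed in: the wheel is turned back one notch and pressed firmly (12.7 N) against the seated pawl, the jaw is off the brick, and in the last pictures the brick and tools show no sign of having moved.

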